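# Put out the guest soaps and nest the tumblers

## Task

Pick up the full chrome tumbler and pour all six guest soaps from it into the grey stone soap dish. Stand the emptied tumbler back down upright on the counter and let go, then take it again near its rim and lower it into the empty matching tumbler, without dropping it in, until it is nested fully home with both upright on the counter. Leave the lip balm tin, the flosser handle and the cream jar where they are.

Things in the scene. Friction and masses are not known exactly. Their poses are not given: they have to be found in the camera images.
- tumbler: Full chrome tumbler, loose, tapered round cup, no handle, about 0.18 kg: 110 mm tall, outside 42 mm across at the foot widening evenly to 70 mm at the rim, wall 2.5 mm, weighted base, inner floor 36 mm above the underside. Origin: centre of the underside, z towards the mouth. Upright at the start, left or right of the dish, the soaps loose inside up to about 22 mm below the rim.
- twin: The empty chrome tumbler, loose, same shape and size as the full one, about 0.18 kg; same origin and axes. Upright on the other side of the dish. A tumbler nested in it rests on its inner floor: the upper underside is then 36 mm above the lower one, and the upper's top 36 mm stand free above the lower rim; about 2 mm play all round.
- dish: Round grey stone soap dish, loose but heavy (0.9 kg), empty: outside 156 mm across at the rim, 45 mm tall, wall 7 mm, flat inner floor 11 mm above its underside, inside about 140 mm across at the rim and 120 mm at the floor. Origin: centre of the underside, z up.
- balm_tin: Bystander: round aluminium tin of lip balm, 60 mm across, 20 mm tall; origin at the centre of its underside.
- flosser: Bystander: white plastic flosser handle lying on the counter, body 135 x 36 x 32 mm along its x with a nozzle to about 120 mm from the origin at its +x end; the body reaches 88 mm to -x and 47 mm to +x of the origin. Origin on its underside.
- cream_jar: Bystander: amber glass cream jar with wooden cap, 62 mm across, 50 mm tall; origin at the centre of its underside.
- soap1_center (a point): Centre of guest soap 1 of 6: a hard, smooth ball 24 mm across, 11 g, rose; at the start loose inside the full tumbler. Rolls and slides easily: they run out once the tumbler is tipped well past level.
- soap2_center (a point): Centre of guest soap 2 of 6: a hard, smooth ball 24 mm across, 11 g, rose; at the start loose inside the full tumbler. Rolls and slides easily: they run out once the tumbler is tipped well past level.
- soap3_center (a point): Centre of guest soap 3 of 6: a hard, smooth ball 24 mm across, 11 g, yellow; at the start loose inside the full tumbler. Rolls and slides easily: they run out once the tumbler is tipped well past level.
- soap4_center (a point): Centre of guest soap 4 of 6: a hard, smooth ball 24 mm across, 11 g, yellow; at the start loose inside the full tumbler. Rolls and slides easily: they run out once the tumbler is tipped well past level.
- soap5_center (a point): Centre of guest soap 5 of 6: a hard, smooth ball 24 mm across, 11 g, green; at the start loose inside the full tumbler. Rolls and slides easily: they run out once the tumbler is tipped well past level.
- soap6_center (a point): Centre of guest soap 6 of 6: a hard, smooth ball 24 mm across, 11 g, green; at the start loose inside the full tumbler. Rolls and slides easily: they run out once the tumbler is tipped well past level.
Mind the look-alikes: they are no part of the job. There is more than one size of the dish; the one meant has the size given above.

How it is judged:
By the outcome, as a careful person would: the job done as asked, in the order asked, and still so for the second after the job is handed in, with the robot touching nothing.
It also fails if it takes over 72 s, if anything falls off the work surface, if the arm or the gripper's body presses on something with over 40 N, if the wrist force passes 120 N, or if a joint passes its speed limit or range.

## Robot

A 6-joint arm with a two-finger parallel gripper is mounted at the origin on the work surface. World frame = base frame: x ahead of the robot, y to its left, z up, the work surface at z = 0. Lengths are in m, angles in rad, forces in N, time in s.
With the tool pointing down it reaches from about 0.3 to 0.825 m from the base axis. Payload 5.4 kg.
Tool frame: the origin (TCP) lies at the very end of the fingers, on their centre line; the grasp point (between the pads) lies ctrl.grip_depth behind it (ctrl.grip_depth is the distance from the TCP to the grasp point, in m); z points along the fingers, y is the line along which they close (so a half turn about z gives the same grasp; the last joint's range is limited). The gripper opens to 92 mm and grips with 3 to 60 N. Pads are 20 mm wide; open, the fingers measure 128 mm over their backs; the gripper's body (75 mm by 189 mm) begins 69 mm behind the grasp point.
Start: joints at [0.977, 0.158, 1.597, -0, 1.386, -0.21], TCP at [0.215, 0.533, 0.215] pointing down, gripper open.
Joint ranges: [-2.91, 2.91], [-0.94, 2.29], [0.18, 2.7], [-1.29, 4.43], [0.17, 2.64], [-3, 3]. Speed limits (rad/s): [2.57, 2.57, 3.14, 3.14, 3.14, 3.14].

## Interface

Orientations are given as a 3x3 rotation matrix whose columns are the frame's x, y, z axes.
In Python, from cell import telemetry, read_camera, calibration, order, finder, ctrl gives the robot as it stands.
- The arm moves only by the tool drive_tool, never from a script. Its argument "moves" is one flat list of numbers, 6 for each row, row after row: the shift along the tool's x, y, z in m, then the turn, a rotation vector about the tool's x, y, z in rad. In form: [tx, ty, tz, rx, ry, rz, tx, ty, tz, rx, ry, rz, ...]. A call has 1 to 20 rows; each row is the pose to reach, as a shift and turn from the pose commanded when the call began, along the tool's axes at that moment; what a row does not reach only later rows make up. A row lasts 1/12 s, in which the tool goes at most 41.7 mm and 7.16 degrees, less where a joint would pass 70% of its speed; a pose out of reach is approached as far as the arm can. A call with a gripper value outside its range is refused whole. "gripper" is the opening, from 0 (shut) to 1 (fully open), set as the call begins (left out, the last holds). The fingers move at their own pace and stop on an object; "squeeze" is the grip in N (left out, the last holds). Time passes only in rows, so rows that repeat a pose let the fingers close. It gives the time, the measured TCP pose, the force, the opening and the grip force at its end, in the units of the state.
- telemetry.observe(): the state, without advancing time (a new reading comes with each control period).
- read_camera(name): name is "scene" or "top"; returns (picture, depth): 384x512x3 uint8, blue, green, red; 384x512 float32, m along the optical axis (not along the pixel's ray), 0 where there is no reading.
- calibration(name): a dict with "intrinsics" (3x3 intrinsics, pixels), "k1" (the pictures are not rectified: a ray, as slopes to the right and down, at radius r is drawn at 1 + k1 r^2 times it, then the intrinsics apply), "R" (3x3) and "t" (3): a world point X has camera coordinates R X + t. Camera axes: x right, y down, z forward; pixel columns grow to the right and rows downward; lengths in m; the calibration is good to about 2 mm. A picture is of the moment at which its call begins. calibration takes no time and is no camera call.
- order.job_done(): hands the job in; it is judged then, once.
Trained networks look in the newest picture that a camera, given by its name, has taken for a name from the list of things; names that differ only in an ending like _2 or _b are one class to them, and where a whole thing is asked for, a point or a joint stands for the part that bears it (a point fixed in the world has none). Each returns a list of dicts, best first, with "confidence" (0 to 1); they miss things now and then, are a little off and sometimes report something else, mostly with a low value. They report only what shows in the picture. A call takes as long as a camera call. They do not tell look-alikes from the thing itself.
- finder.search_frame(camera, name): "at" ([column, row] in pixels, amid what is visible of it).
- finder.regions_of(camera, name): "region" (384x512 bool, what is visible of it) and "at" ([column, row] in pixels, amid what is visible of it).
- finder.pinpoint(camera, name): "at" ([column, row] in pixels: a listed point, or the origin of a listed thing).
The state is a dict: "time": time; "joints": joint angles; "dq": joint speeds; "joint_torque": joint torques, N m; "tool_pos": TCP position; "ee_rot": TCP orientation; "wrist_force": force on the tool from outside, world axes, zero at the start; "ft_torque": the same for the moment, N m; "width": finger opening in m; "grip_force": force on a finger pad.
Only numpy, scipy, OpenCV 4.12 (cv2) and the standard library are available. Lean on these libraries where they do the work, as an engineer would, in place of code of your own. Each camera call takes 0.05 s, during which the arm holds its last target. There are 200 camera calls.

## Working session

There is one attempt and no reset: what is moved stays moved. The work goes in short steps, Python scripts to look and compute and a tool call to move; the robot and the scene stay as the last step left them, time stands still between calls to the robot, and variables do not carry over. Pictures are saved under pics/ and viewed, at most 10 in all, crops included, and the job is handed in when it is done.

Besides the shell and the picture viewer there is one more tool, called after "Call:" by a JSON object that holds its "method" and its "body". drive_tool: Moves the arm, as the interface text tells. Its arguments: {"type":"object","properties":{"moves":{"type":"array"},"gripper":{"type":"number"},"squeeze":{"type":"number"}},"required":["moves"]}

```bash
ls; mkdir -p pics; cat > h.py <<'E'
import numpy as np, cv2
from cell import telemetry, read_camera, calibration, order, finder, ctrl
def cloud(name,depth):
    c=calibration(name);K=np.array(c["intrinsics"]);R=np.array(c["R"]);t=np.array(c["t"])
    v,u=np.mgrid[:384,:512].astype(np.float32)
    p=cv2.undistortPoints(np.stack([u.ravel(),v.ravel()],1)[:,None],K,np.array([c["k1"],0,0,0.]))[:,0]
    z=depth.ravel();X=np.c_[p*z[:,None],z]
    W=(X-t)@R
    W[z==0]=np.nan
    return W.reshape(384,512,3)
def circ(P):
    A=np.c_[2*P[:,:2],np.ones(len(P))];s=np.linalg.lstsq(A,(P[:,:2]**2).sum(1),rcond=None)[0]
    return s[:2],np.sqrt(s[2]+s[:2]@s[:2])
E
python3 - <<'E'
from h import *
s=telemetry.observe();print(s["time"],s["tool_pos"],np.round(s["ee_rot"],3),ctrl.grip_depth)
ims=[]
for c in ["top","scene"]:
    im,d=read_camera(c);cv2.imwrite(f"pics/{c}0.png",im)
    np.savez(f"{c}0.npz",im=im,d=d); W=cloud(c,d)
    for n in ["tumbler","twin","dish","balm_tin","flosser","cream_jar"]:
        for r in finder.regions_of(c,n)[:3]:
            P=W[r["region"]];P=P[~np.isnan(P[:,0])]
            if len(P)==0: print(c,n,r["confidence"],r["at"],"nodepth");continue
            print(c,n,round(r["confidence"],2),np.round(r["at"]),np.round(np.nanpercentile(P,[2,50,98],axis=0),3).tolist())
E
```

```text
pics
0.0 [0.21497713 0.53265167 0.21364487] [[-0.927  0.374 -0.001]
 [ 0.374  0.927 -0.001]
 [ 0.    -0.002 -1.   ]] 0.0187
top tumbler 0.81 [390. 204.] [[0.43, -0.277, 0.007], [0.462, -0.258, 0.09], [0.494, -0.21, 0.112]]
top twin 0.82 [125. 214.] [[0.429, 0.227, 0.002], [0.461, 0.271, 0.07], [0.492, 0.29, 0.112]]
top twin 0.48 [271. 170.] [[0.478, -0.098, 0.009], [0.55, -0.031, 0.013], [0.616, 0.04, 0.047]]
top dish 0.91 [150. 306.] [[0.18, 0.11, 0.013], [0.263, 0.214, 0.018], [0.366, 0.298, 0.063]]
top dish 0.85 [239.  82.] [[0.696, -0.006, 0.006], [0.751, 0.042, 0.009], [0.791, 0.088, 0.033]]
top balm_tin 0.74 [248. 255.] [[0.343, -0.013, 0.019], [0.37, 0.012, 0.021], [0.397, 0.039, 0.024]]
top flosser 0.69 [337. 102.] [[0.681, -0.24, 0.018], [0.697, -0.17, 0.031], [0.712, -0.07, 0.036]]
top cream_jar 0.81 [164. 106.] [[0.661, 0.178, 0.004], [0.684, 0.203, 0.05], [0.715, 0.232, 0.053]]
scene tumbler 0.76 [202. 116.] [[0.43, -0.274, 0.009], [0.466, -0.231, 0.083], [0.493, -0.21, 0.11]]
scene twin 0.87 [355. 255.] [[0.427, 0.226, 0.005], [0.45, 0.257, 0.077], [0.492, 0.289, 0.11]]
scene dish 0.9 [168. 271.] [[0.694, -0.007, 0.004], [0.741, 0.035, 0.009], [0.791, 0.092, 0.032]]
scene dish 0.67 [391. 198.] [[0.178, 0.11, 0.012], [0.257, 0.201, 0.02], [0.373, 0.3, 0.062]]
scene balm_tin 0.6 [299. 175.] [[0.344, -0.011, 0.001], [0.376, 0.018, 0.02], [0.399, 0.043, 0.023]]
scene flosser 0.8 [133. 197.] [[0.68, -0.239, -0.001], [0.703, -0.161, 0.029], [0.718, -0.085, 0.034]]
scene flosser 0.74 [197. 107.] [[0.452, -0.264, 0.079], [0.462, -0.253, 0.083], [0.47, -0.247, 0.087]]
scene cream_jar 0.64 [246. 318.] [[0.667, 0.185, 0.008], [0.695, 0.216, 0.048], [0.718, 0.238, 0.052]]
```

```bash
python3 - <<'E'
from h import *
T=np.load("top0.npz");W=cloud("top",T["d"]);S=cloud("scene",np.load("scene0.npz")["d"])
im2=np.hstack([T["im"][:, 60:460],np.load("scene0.npz")["im"][:,90:490]]);cv2.imwrite("pics/both.png",im2)
def fit(W,c,r,zlo,zhi):
    m=(np.hypot(W[...,0]-c[0],W[...,1]-c[1])<r)&(W[...,2]>zlo)&(W[...,2]<zhi)
    P=W[m];return [np.round(x,4) for x in circ(P)]+[len(P), np.round(np.ptp(P[:,:2],axis=0),3), np.round((P.max(0)+P.min(0))[:2]/2,4)]
for n,X in (("top",W),("scene",S)):
  print(n,"tumbler",fit(X,[.462,-.243],.05,.106,.118))
  print(n,"twin",fit(X,[.461,.258],.05,.106,.118))
  print(n,"dish",fit(X,[.547,-.03],.1,.041,.052))
  print(n,"tin",fit(X,[.37,.013],.05,.015,.03))
  print(n,"jar",fit(X,[.69,.207],.05,.045,.06))
E
```

```text
top tumbler [array([ 0.4621, -0.2429]), np.float64(0.034), 220, array([0.069, 0.071]), array([ 0.4626, -0.2433])]
top twin [array([0.4603, 0.2578]), np.float64(0.0333), 216, array([0.069, 0.068]), array([0.4601, 0.258 ])]
top dish [array([ 0.5465, -0.0288]), np.float64(0.0735), 824, array([0.153, 0.154]), array([ 0.5466, -0.029 ])]
top tin [array([0.3711, 0.0134]), np.float64(0.0213), 648, array([0.06 , 0.057]), array([0.3706, 0.0132])]
top jar [array([0.6895, 0.2076]), np.float64(0.0197), 554, array([0.054, 0.054]), array([0.6901, 0.2074])]
scene tumbler [array([ 0.4612, -0.2422]), np.float64(0.0334), 109, array([0.069, 0.072]), array([ 0.4621, -0.2425])]
scene twin [array([0.46  , 0.2582]), np.float64(0.0335), 210, array([0.072, 0.068]), array([0.4588, 0.2585])]
scene dish [array([ 0.5463, -0.0279]), np.float64(0.0739), 619, array([0.156, 0.155]), array([ 0.5459, -0.0291])]
scene tin [array([0.3712, 0.015 ]), np.float64(0.0217), 417, array([0.061, 0.06 ]), array([0.3708, 0.0144])]
scene jar [array([0.6901, 0.2097]), np.float64(0.0192), 696, array([0.053, 0.054]), array([0.6896, 0.2091])]
```

View pics/top0.png

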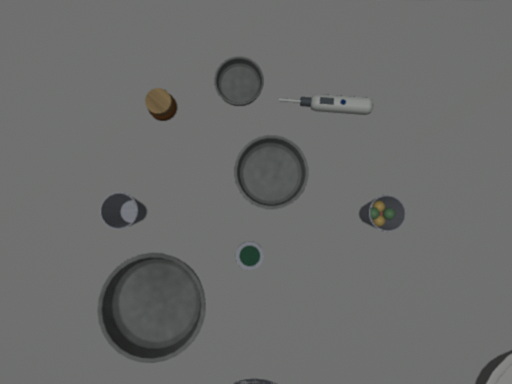

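View pics/scene0.png

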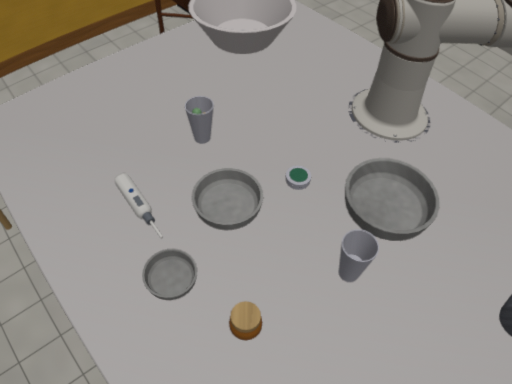

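The top view shows the correct 156 mm dish at about (271,172). The full tumbler with the soaps is at (388,213), the empty twin at (125,211), and the small and large look-alike dishes at (239,82) and (150,306). Next I'll move out and learn the arm kinematics from the poses.

Call:
{"method": "drive_tool", "body": {"moves": [-0.365,-0.317,-0.1,0,0,0,-0.365,-0.317,-0.1,0,0,0,-0.365,-0.317,-0.1,0,0,0,-0.365,-0.317,-0.1,0,0,0,-0.365,-0.317,-0.1,0,0,0,-0.365,-0.317,-0.1,0,0,0,-0.365,-0.317,-0.1,0,0,0,-0.365,-0.317,-0.1,0,0,0,-0.365,-0.317,-0.1,0,0,0,-0.365,-0.317,-0.1,0,0,0,-0.365,-0.317,-0.1,0,0,0,-0.365,-0.317,-0.1,0,0,0,-0.365,-0.317,-0.1,0,0,0], "gripper": 1}}

```text
time: 1.78
tool_pos: [0.4377, 0.0976, 0.3161]
ee_rot: [[-0.925, 0.381, 0.003], [0.381, 0.925, -0.002], [-0.004, -0.001, -1.0]]
wrist_force: [-0.8, 0.1, 0.6]
width: 0.0918
grip_force: 0.0
```

```bash
python3 - <<'E'
from h import *
s=telemetry.observe();print(s["time"],s["tool_pos"].__repr__(),np.round(s["ee_rot"],4).tolist(),np.round(s["joints"],4).tolist(),s["width"])
E
```

```text
1.7833 array([0.43767453, 0.09762979, 0.3160828 ]) [[-0.9247, 0.3807, 0.0033], [0.3807, 0.9247, -0.0024], [-0.0039, -0.0009, -1.0]] [-0.0496, -0.2326, 1.7792, -0.0022, 1.5916, -1.2298] 0.09177757823166076
```

Call:
{"method": "drive_tool", "body": {"moves": [0,0,0,0.12,0.05,0,0,0,0,0.24,0.1,0,0,0,0,0.36,0.15,0,0,0,0,0.48,0.2,0,0,0,0,0.48,0.2,0]}}

```text
time: 2.2
tool_pos: [0.435, 0.1043, 0.311]
ee_rot: [[-0.891, 0.282, -0.356], [0.409, 0.84, -0.358], [0.198, -0.464, -0.863]]
wrist_force: [0.6, -0.1, -1.4]
width: 0.092
grip_force: 0.0
```

```bash
python3 - <<'E'
from h import *
s=telemetry.observe();print(s["time"],s["tool_pos"].__repr__(),np.round(s["ee_rot"],4).tolist(),np.round(s["joints"],4).tolist(),s["width"])
E
```

```text
2.2 array([0.4350265 , 0.10426775, 0.31102737]) [[-0.8909, 0.282, -0.356], [0.4087, 0.8396, -0.3578], [0.198, -0.4643, -0.8633]] [0.176, 0.1719, 1.4787, -0.3138, 1.9209, -1.0587] 0.0919837392267746
```

```bash
cat > k.py <<'E'
import numpy as np
from scipy.spatial.transform import Rotation as Ro
from scipy.optimize import least_squares
LO=np.array([-2.91,-.94,.18,-1.29,.17,-3]);HI=np.array([2.91,2.29,2.7,4.43,2.64,3])
Y=lambda a:Ro.from_euler('y',a).as_matrix()
Z=lambda a:Ro.from_euler('z',a).as_matrix()
def fk(q,p,full=False):
    z0,L2,L3,Lt,off=p[:5]
    A=Z(q[0]);B=A@Y(q[1]);C=B@Y(q[2]);W=A@[0,off,z0]+B@[0,0,L2]; E=W.copy();W=W+C@[0,0,L3]
    D=C@Z(q[3])@Y(q[4]);R=D@Z(q[5]+np.pi/2)
    t=W+D@[0,0,Lt]
    return (t,R,E,W) if full else (t,R)
E
python3 - <<'E'
from k import *
Q=[[0.977,0.158,1.597,0,1.386,-0.21],[-0.0496,-0.2326,1.7792,-0.0022,1.5916,-1.2298],[0.176,0.1719,1.4787,-0.3138,1.9209,-1.0587]]
T=[[.21498,.53265,.21364],[.43767,.09763,.31608],[.43503,.10427,.31103]]
print(np.round(fk(Q[0],[.3]*5)[1],3).tolist());print(np.round(fk(Q[2],[.3]*5)[1],3).tolist())
f=lambda p:np.concatenate([fk(q,p)[0]-t for q,t in zip(Q,T)])
s=least_squares(f,[.3,.4,.4,.25,.12]);print(s.x,np.abs(s.fun).max())
E
```

```text
[[-0.927, 0.374, 0.0], [0.374, 0.927, 0.0], [-0.0, 0.001, -1.0]]
[[-0.891, 0.282, -0.356], [0.409, 0.84, -0.358], [0.198, -0.464, -0.863]]
[0.26586029 0.36194809 0.51481066 0.31439749 0.11913092] 0.0016068996922760093
```

```bash
cat >> k.py <<'E'
P=np.array([0.26586,0.36195,0.51481,0.31440,0.11913]);GD=.0187
def ik(g,R,q0,lim=True):
    """g: grasp point"""
    t=np.asarray(g)+R[:,2]*GD
    def f(q):
        a,B=fk(q,P);return np.r_[(a-t)*5,Ro.from_matrix(B.T@R).as_rotvec()]
    s=least_squares(f,np.clip(q0,LO+1e-3,HI-1e-3),bounds=(LO,HI));return s.x,np.abs(s.fun).max()
def rot(psi,a,phi=0,flip=False):
    z=np.array([np.cos(psi)*np.cos(a),np.sin(psi)*np.cos(a),-np.sin(a)]);y=np.array([-np.sin(psi),np.cos(psi),0])*(-1 if flip else 1)
    R=np.c_[np.cross(y,z),y,z];return R@Z(phi)
E
cat > s.py <<'E'
from k import *
F=np.array([.462,-.243,.062]);D=np.array([.5465,-.029]);rng=np.random.default_rng(0);d=np.pi/180
res=[]
for psi in range(-105,120,15):
 for a in (25,35):
  for flip in (0,1):
   Rg=rot(psi*d,a*d,0,flip)
   best=None
   sols=[]
   for k in range(8):
     q,e=ik(F,Rg,rng.uniform(LO,HI)) 
     if e<1e-3 and not any(np.abs(q-s).max()<.05 for s in sols): sols.append(q)
   for q in sols:
    u0=Rg.T@[0,0,1.]
    for sg in (1,-1):
     R=rot(psi*d,15*d,sg*145*d,flip);u=R@u0;h=u[:2]/np.linalg.norm(u[:2])
     g=np.r_[D-h*.025-u[:2]*.048,.13]
     # path continuity
     qq=q;ok=True;mg=1e9;wz=9
     for f in np.linspace(0,1,13):
       pt=F+[0,0,.12*min(1,f*4)] if f<.25 else np.r_[F[:2]+(g[:2]-F[:2])*min(1,(f-.25)*4),.182+(g[2]-.182)*max(0,(f-.5)*2)]
       Rr=rot(psi*d,(a+(15-a)*max(0,f-.5)*2)*d,sg*145*d*max(0,f-.5)*2,flip)
       qn,e=ik(pt,Rr,qq)
       if e>2e-3 or np.abs(qn-qq).max()>1.2: ok=False;break
       qq=qn;mg=min(mg,(qq-LO).min(),(HI-qq).min());_,_,E,W=fk(qq,P,True);wz=min(wz,W[2])
     if ok: res.append((mg,psi,a,flip,sg,wz,np.degrees(np.arcsin(-u[2])),g.round(3),h.round(2),q.round(2)))
res.sort(key=lambda r:-r[0])
for r in res[:14]:print(*[np.round(x,2) for x in r])
E
time python3 s.py
```

```text
0.71 75 35 1 1 0.21 29.98 [0.53 0.03 0.13] [ 0.31 -0.95] [-1.07  0.63  1.63  0.61  1.66 -1.  ]
0.71 75 25 1 1 0.19 37.43 [0.52 0.03 0.13] [ 0.44 -0.9 ] [-1.09  0.74  1.57  0.67  1.79 -1.04]
0.69 90 35 1 1 0.21 29.98 [0.51 0.03 0.13] [ 0.54 -0.84] [-0.99  0.74  1.46  0.48  1.79 -1.1 ]
0.58 105 35 1 1 0.21 29.98 [0.5  0.02 0.13] [ 0.74 -0.67] [-0.91  0.83  1.32  0.35  1.9  -1.22]
0.58 105 35 0 -1 0.21 29.98 [0.57 0.03 0.13] [-0.31 -0.95] [-0.91  0.83  1.32  0.35  1.9   1.93]
0.57 90 25 0 -1 0.19 37.43 [0.59 0.02 0.13] [-0.65 -0.76] [-1.01  0.85  1.38  0.54  1.92  2.03]
0.57 90 25 1 1 0.19 37.43 [0.5  0.02 0.13] [ 0.65 -0.76] [-1.01  0.85  1.38  0.54  1.92 -1.11]
0.57 90 35 0 -1 0.21 29.98 [0.58 0.03 0.13] [-0.54 -0.84] [-0.99  0.74  1.46  0.48  1.79  2.04]
0.56 75 25 0 -1 0.19 37.43 [0.6  0.01 0.13] [-0.83 -0.56] [-1.09  0.74  1.57  0.67  1.79  2.11]
0.55 60 35 1 1 0.21 29.98 [0.54 0.04 0.13] [ 0.05 -1.  ] [-1.14  0.51  1.81  0.73  1.53 -0.93]
0.53 60 25 1 1 0.19 37.43 [0.54 0.03 0.13] [ 0.19 -0.98] [-1.17  0.62  1.76  0.81  1.64 -0.99]
0.5 60 25 0 -1 0.19 37.43 [ 0.61 -0.01  0.13] [-0.94 -0.33] [-1.17  0.62  1.76  0.81  1.64  2.15]
0.47 75 35 0 -1 0.21 29.98 [0.6  0.02 0.13] [-0.74 -0.67] [-1.07  0.63  1.63  0.61  1.66  2.14]
0.46 45 25 0 -1 0.19 37.43 [ 0.61 -0.02  0.13] [-1.   -0.07] [-1.24  0.49  1.96  0.95  1.5   2.18]
real	0m48.565s
user	0m48.971s
sys	0m0.072s
```

```bash
cat > plan.py <<'E'
from k import *
from cell import telemetry
d=np.pi/180
def cur():
    s=telemetry.observe();return np.array(s["tool_pos"]),np.array(s["ee_rot"]),np.array(s["joints"]),s
def chain(targets,n=8,start=None):
    """targets: list of (grasp pt, R). prints rows relative to current pose; checks IK along straight paths"""
    p,R,q,s=cur()
    if start is not None: p,R,q=start
    p0,R0=p.copy(),R.copy()
    for g,Rt in targets:
        t=np.asarray(g,float)+Rt[:,2]*GD
        rv=Ro.from_matrix(R.T@Rt).as_rotvec();mg=9;wz=9;st=0;em=0;ez=9
        for f in np.linspace(0,1,n+1)[1:]:
            Rr=R@Ro.from_rotvec(rv*f).as_matrix();tt=p+(t-p)*f
            qn,e=ik(tt-Rr[:,2]*GD,Rr,q);em=max(em,e);st=max(st,np.abs(qn-q).max());q=qn
            mg=min(mg,(q-LO).min(),(HI-q).min());_,_,E,W=fk(q,P,True);wz=min(wz,W[2])
        row=np.r_[R0.T@(t-p0),Ro.from_matrix(R0.T@Rt).as_rotvec()]
        print("row",row.round(3).tolist(),"rows>=",round(max(np.linalg.norm(t-p)/.0417,np.linalg.norm(rv)/d/7.16),1),"| err %.4f step %.2f margin %.2f wristz %.2f"%(em,st,mg,wz),"q",q.round(2).tolist())
        p,R=t,Rt
    return p,R,q
E
cat > a.py <<'E'
from plan import *
F=np.array([.462,-.243,.062]);D=np.array([.5465,-.029])
for psi in (75,90,100):
    print(psi);Rg=rot(psi*d,15*d,0,True)
    e=chain([([.44,-.42,.26],Rg),(F-.15*Rg[:,2]+[0,0,.0],Rg),(F,Rg),(F+[0,0,.12],Rg)])
    u0=Rg.T@[0,0,1.]
    R=rot(psi*d,25*d,140*d,True);u=R@u0;h=u[:2]/np.linalg.norm(u[:2]);g=np.r_[D-h*.03-u[:2]*.048,.125]
    R1=rot(psi*d,25*d,70*d,True);R2=rot(psi*d,25*d,160*d,True)
    print("u",u,"g",g,"u160",(R2@u0).round(2));chain([(np.r_[g[:2],.18],Rg),(np.r_[g[:2],.15],R1),(g,R),(g,R2)],start=e)
E
python3 a.py
```

```text
75
row [-0.227, -0.397, 0.226, -1.406, 1.21, 0.857] rows>= 16.4 | err 0.0000 step 0.24 margin 0.31 wristz 0.34 q [-1.24, 0.91, 0.96, 0.84, 2.33, -0.74]
row [-0.229, -0.296, 0.356, -1.406, 1.21, 0.857] rows>= 3.9 | err 0.0000 step 0.04 margin 0.34 wristz 0.18 q [-1.24, 1.01, 1.14, 0.69, 2.13, -0.99]
row [-0.213, -0.15, 0.326, -1.406, 1.21, 0.857] rows>= 3.6 | err 0.0000 step 0.05 margin 0.54 wristz 0.14 q [-1.11, 0.86, 1.5, 0.74, 1.91, -1.06]
row [-0.19, -0.206, 0.222, -1.406, 1.21, 0.857] rows>= 2.9 | err 0.0000 step 0.03 margin 0.61 wristz 0.15 q [-1.11, 0.64, 1.54, 0.79, 2.03, -0.93]
u [ 0.4580818  -0.68933146 -0.56123364] g [0.50790804 0.02907403 0.125     ] u160 [ 0.16 -0.68 -0.71]
row [0.069, -0.026, 0.266, 0.0, 0.0, 0.0] rows>= 6.6 | err 0.0000 step 0.08 margin 0.65 wristz 0.26 q [-0.76, 0.31, 2.02, 1.04, 1.73, -0.87]
row [0.037, -0.026, 0.273, -0.107, -0.152, 1.218] rows>= 9.9 | err 0.0000 step 0.16 margin 0.65 wristz 0.26 q [-0.73, 0.26, 2.03, 0.95, 1.6, 0.39]
row [0.013, -0.026, 0.28, -0.213, -0.078, 2.436] rows>= 9.8 | err 0.0000 step 0.15 margin 0.67 wristz 0.25 q [-0.73, 
[... 2034 characters left out ...]
0.56, 2.27, -1.07]
u [ 0.70648717 -0.43115273 -0.56123364] g [0.48698066 0.00732327 0.125     ] u160 [ 0.43 -0.55 -0.71]
row [0.061, 0.068, 0.234, 0.0, 0.0, 0.0] rows>= 6.0 | err 0.0000 step 0.08 margin 0.41 wristz 0.26 q [-0.67, 0.54, 1.7, 0.78, 1.99, -0.97]
row [0.029, 0.068, 0.242, -0.107, -0.152, 1.218] rows>= 9.9 | err 0.0000 step 0.15 margin 0.67 wristz 0.26 q [-0.65, 0.49, 1.73, 0.69, 1.85, 0.25]
row [0.004, 0.068, 0.248, -0.213, -0.078, 2.436] rows>= 9.8 | err 0.0000 step 0.15 margin 0.79 wristz 0.25 q [-0.65, 0.53, 1.73, 0.69, 1.82, 1.44]
row [0.004, 0.068, 0.248, -0.243, -0.043, 2.783] rows>= 2.8 | err 0.0000 step 0.04 margin 0.82 wristz 0.25 q [-0.65, 0.53, 1.73, 0.69, 1.82, 1.79]
```

```bash
python3 - <<'E'
from h import *
for c in ("top","scene"):
    W=cloud(c,np.load(c+"0.npz")["d"])
    m=(W[...,1]<-.3)&(W[...,2]>.02)&(W[...,2]<.3);Pt=W[m];print(c,len(Pt),Pt.min(0),Pt.max(0))
E
sed -i 's/(75,90,100)/(75,)/; s/F-.15\*Rg/F-.10*Rg/; s/.44,-.42,.26/.44,-.38,.24/' a.py; python3 a.py|head -4
```

```text
top 624 [ 0.12760111 -0.49888536  0.02109162] [ 0.21808225 -0.40513671  0.12408982]
scene 3712 [-0.06490715 -0.68860943  0.02002831] [ 0.24866109 -0.37955192  0.12579963]
75
row [-0.214, -0.354, 0.229, -1.406, 1.21, 0.857] rows>= 16.4 | err 0.0000 step 0.23 margin 0.38 wristz 0.32 q [-1.22, 0.82, 1.14, 0.8, 2.26, -0.81]
row [-0.224, -0.248, 0.346, -1.406, 1.21, 0.857] rows>= 3.8 | err 0.0000 step 0.03 margin 0.41 wristz 0.16 q [-1.2, 0.94, 1.28, 0.7, 2.05, -1.02]
row [-0.213, -0.15, 0.326, -1.406, 1.21, 0.857] rows>= 2.4 | err 0.0000 step 0.03 margin 0.61 wristz 0.14 q [-1.11, 0.86, 1.5, 0.74, 1.91, -1.06]
```

Call:
{"method": "drive_tool", "body": {"moves": [-0.214,-0.354,0.229,-1.406,1.21,0.857,-0.214,-0.354,0.229,-1.406,1.21,0.857,-0.214,-0.354,0.229,-1.406,1.21,0.857,-0.214,-0.354,0.229,-1.406,1.21,0.857,-0.214,-0.354,0.229,-1.406,1.21,0.857,-0.214,-0.354,0.229,-1.406,1.21,0.857,-0.214,-0.354,0.229,-1.406,1.21,0.857,-0.214,-0.354,0.229,-1.406,1.21,0.857,-0.214,-0.354,0.229,-1.406,1.21,0.857,-0.214,-0.354,0.229,-1.406,1.21,0.857,-0.214,-0.354,0.229,-1.406,1.21,0.857,-0.214,-0.354,0.229,-1.406,1.21,0.857,-0.214,-0.354,0.229,-1.406,1.21,0.857,-0.214,-0.354,0.229,-1.406,1.21,0.857,-0.214,-0.354,0.229,-1.406,1.21,0.857,-0.214,-0.354,0.229,-1.406,1.21,0.857,-0.214,-0.354,0.229,-1.406,1.21,0.857,-0.214,-0.354,0.229,-1.406,1.21,0.857,-0.214,-0.354,0.229,-1.406,1.21,0.857,-0.214,-0.354,0.229,-1.406,1.21,0.857]}}

```text
time: 3.87
tool_pos: [0.4443, -0.3639, 0.2385]
ee_rot: [[0.057, 0.965, 0.254], [0.25, -0.261, 0.932], [0.967, 0.01, -0.256]]
wrist_force: [-0.0, 0.7, 0.6]
width: 0.092
grip_force: 0.0
```

```bash
cat > b.py <<'E'
from plan import *
F=np.array([.462,-.243,.062]);Rg=rot(75*d,15*d,0,True)
print(cur()[2].round(3),cur()[1][:,2])
chain([(F-.10*Rg[:,2],Rg),(F,Rg),(F+[0,0,.12],Rg)])
E
python3 b.py
```

```text
[-1.231  0.826  1.128  0.8    2.266 -0.822] [ 0.25443899  0.93249328 -0.25635342]
row [-0.139, -0.016, 0.081, 0.004, -0.003, 0.01] rows>= 3.9 | err 0.0000 step 0.03 margin 0.41 wristz 0.16 q [-1.2, 0.94, 1.28, 0.7, 2.05, -1.02]
row [-0.139, -0.016, 0.181, 0.004, -0.003, 0.01] rows>= 2.4 | err 0.0000 step 0.03 margin 0.61 wristz 0.14 q [-1.11, 0.86, 1.5, 0.74, 1.91, -1.06]
row [-0.023, -0.015, 0.15, 0.004, -0.003, 0.01] rows>= 2.9 | err 0.0000 step 0.03 margin 0.61 wristz 0.15 q [-1.11, 0.64, 1.54, 0.79, 2.03, -0.93]
```

Call:
{"method": "drive_tool", "body": {"moves": [-0.139,-0.016,0.081,0.004,-0.003,0.01,-0.139,-0.016,0.081,0.004,-0.003,0.01,-0.139,-0.016,0.081,0.004,-0.003,0.01,-0.139,-0.016,0.081,0.004,-0.003,0.01,-0.139,-0.016,0.081,0.004,-0.003,0.01,-0.139,-0.016,0.081,0.004,-0.003,0.01,-0.139,-0.016,0.1,0.004,-0.003,0.01,-0.139,-0.016,0.12,0.004,-0.003,0.01,-0.139,-0.016,0.14,0.004,-0.003,0.01,-0.139,-0.016,0.16,0.004,-0.003,0.01,-0.139,-0.016,0.181,0.004,-0.003,0.01,-0.139,-0.016,0.181,0.004,-0.003,0.01,-0.139,-0.016,0.181,0.004,-0.003,0.01]}}

```text
time: 4.95
tool_pos: [0.4675, -0.2265, 0.0594]
ee_rot: [[0.066, 0.966, 0.25], [0.251, -0.259, 0.933], [0.966, 0.001, -0.26]]
wrist_force: [-0.0, -0.8, 1.6]
width: 0.0921
grip_force: 0.0
```

```bash
python3 b.py; python3 - <<'E'
from h import *
im,dd=read_camera("scene");cv2.imwrite("pics/g.png",cv2.resize(im[50:250,100:350],None,fx=2.4,fy=2.4))
E
```

```text
[-1.122  0.9    1.438  0.737  1.924 -1.048] [ 0.2503804   0.93267101 -0.25968142]
row [-0.002, -0.001, -0.099, 0.0, 0.001, 0.001] rows>= 2.4 | err 0.0000 step 0.04 margin 0.59 wristz 0.14 q [-1.2, 0.94, 1.28, 0.7, 2.05, -1.02]
row [-0.002, -0.001, 0.001, 0.0, 0.001, 0.001] rows>= 2.4 | err 0.0000 step 0.03 margin 0.61 wristz 0.14 q [-1.11, 0.86, 1.5, 0.74, 1.91, -1.06]
row [0.114, -0.001, -0.03, 0.0, 0.001, 0.001] rows>= 2.9 | err 0.0000 step 0.03 margin 0.61 wristz 0.15 q [-1.11, 0.64, 1.54, 0.79, 2.03, -0.93]
```

View pics/g.png

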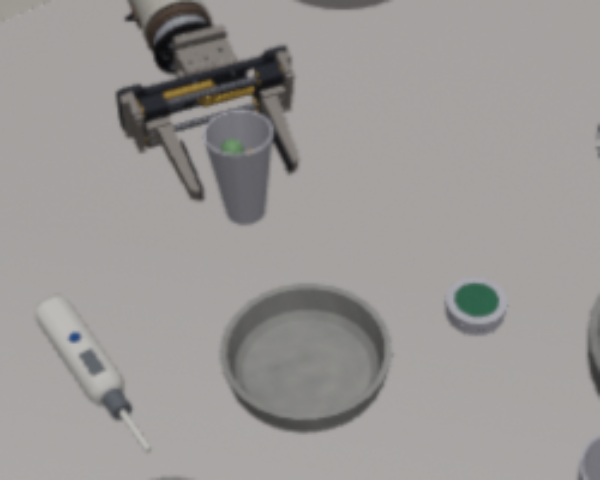

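The full tumbler at crop (240,165) sits between the open fingers, so I'll close on it.

Call:
{"method": "drive_tool", "body": {"moves": [0,0,0,0,0,0,0,0,0,0,0,0,0,0,0,0,0,0,0,0,0,0,0,0,0,0,0,0,0,0,0,0,0,0,0,0,0,0,0,0,0,0,0,0,0,0,0,0], "gripper": 0, "squeeze": 25}}

```text
time: 5.67
tool_pos: [0.4665, -0.2253, 0.0571]
ee_rot: [[0.069, 0.965, 0.252], [0.247, -0.261, 0.933], [0.967, -0.002, -0.256]]
wrist_force: [1.2, -0.3, 1.4]
width: 0.0593
grip_force: 24.7
```

Call:
{"method": "drive_tool", "body": {"moves": [0.02,0,-0.005,0,0,0,0.04,0,-0.01,0,0,0,0.065,0,-0.017,0,0,0,0.09,0,-0.024,0,0,0,0.115,0,-0.03,0,0,0,0.115,0,-0.03,0,0,0,0.115,0,-0.03,0,0,0]}}

```text
time: 6.25
tool_pos: [0.4668, -0.225, 0.1755]
ee_rot: [[0.069, 0.966, 0.251], [0.25, -0.26, 0.933], [0.966, -0.002, -0.259]]
wrist_force: [-0.9, 0.8, -2.2]
width: 0.0591
grip_force: 25.0
```

```bash
cat > c.py <<'E'
from plan import *
D=np.array([.5465,-.029]);psi=75
Rg=rot(psi*d,15*d,0,True);u0=Rg.T@[0,0,1.]
print(cur()[0],cur()[1][:,2],cur()[3]["width"])
R=rot(psi*d,25*d,140*d,True);u=R@u0;h=u[:2]/np.linalg.norm(u[:2]);g=np.r_[D-h*.03-u[:2]*.048,.125]
r=lambda f:rot(psi*d,25*d,f*d,True)
for f in (70,90,110,140,160): print(f,(r(f)@u0).round(2),g[:2]+.048*(r(f)@u0)[:2])
chain([(np.r_[g[:2],.18],Rg),(np.r_[g[:2],.15],r(70)),(np.r_[g[:2],.135],r(90)),(g,r(110)),(g,r(140)),(g,r(160))])
E
python3 c.py
```

```text
[ 0.46680191 -0.22495826  0.1754992 ] [ 0.25101985  0.93258501 -0.25937277] 0.059095886164214635
70 [ 0.85 -0.33  0.41] [0.5488122  0.01339537]
90 [ 0.87 -0.48  0.11] [0.54977851 0.00619833]
110 [ 0.78 -0.6  -0.19] [5.45343143e-01 4.48675892e-04]
140 [ 0.46 -0.69 -0.56] [ 0.52989596 -0.00401388]
160 [ 0.16 -0.68 -0.71] [ 0.51554557 -0.00369128]
row [0.071, -0.026, 0.265, 0.001, 0.001, -0.002] rows>= 6.6 | err 0.0000 step 0.13 margin 0.65 wristz 0.26 q [-0.76, 0.31, 2.02, 1.04, 1.73, -0.87]
row [0.038, -0.026, 0.272, -0.105, -0.152, 1.216] rows>= 9.9 | err 0.0000 step 0.16 margin 0.65 wristz 0.26 q [-0.73, 0.26, 2.03, 0.95, 1.6, 0.39]
row [0.024, -0.026, 0.276, -0.136, -0.137, 1.564] rows>= 2.8 | err 0.0000 step 0.04 margin 0.67 wristz 0.26 q [-0.73, 0.29, 2.03, 0.95, 1.58, 0.71]
row [0.014, -0.026, 0.279, -0.166, -0.118, 1.912] rows>= 2.8 | err 0.0000 step 0.04 margin 0.67 wristz 0.25 q [-0.73, 0.32, 2.03, 0.95, 1.57, 1.04]
row [0.014, -0.026, 0.279, -0.212, -0.078, 2.433] rows>= 4.2 | err 0.0000 step 0.07 margin 0.67 wristz 0.25 q [-0.73, 0.32, 2.03, 0.95, 1.57, 1.57]
row [0.014, -0.026, 0.279, -0.242, -0.044, 2.781] rows>= 2.8 | err 0.0000 step 0.04 margin 0.67 wristz 0.25 q [-0.73, 0.32, 2.03, 0.95, 1.57, 1.92]
```

Call:
{"method": "drive_tool", "body": {"moves": [0.068,-0.031,0.254,0,0,0,0.068,-0.031,0.254,0,0,0,0.068,-0.031,0.254,0,0,0,0.068,-0.031,0.254,0,0,0,0.068,-0.031,0.254,0,0,0,0.068,-0.031,0.254,0,0,0,0.068,-0.031,0.254,0,0,0,0.064,-0.031,0.255,-0.01,-0.015,0.12,0.06,-0.031,0.256,-0.02,-0.03,0.24,0.056,-0.031,0.257,-0.03,-0.045,0.36,0.053,-0.031,0.257,-0.04,-0.06,0.48,0.05,-0.031,0.258,-0.05,-0.075,0.6,0.047,-0.031,0.259,-0.06,-0.09,0.72,0.044,-0.031,0.259,-0.07,-0.105,0.84,0.041,-0.031,0.26,-0.08,-0.12,0.96,0.038,-0.031,0.26,-0.095,-0.135,1.08,0.035,-0.031,0.261,-0.105,-0.152,1.2,0.035,-0.031,0.261,-0.105,-0.152,1.216,0.035,-0.031,0.261,-0.105,-0.152,1.216]}}

```text
time: 7.83
tool_pos: [0.5042, 0.0359, 0.1416]
ee_rot: [[0.945, 0.229, 0.234], [-0.104, -0.468, 0.877], [0.31, -0.853, -0.419]]
wrist_force: [-0.4, -0.2, -3.1]
width: 0.0593
grip_force: 24.9
```

```bash
cat > c2.py <<'E'
from plan import *
D=np.array([.5465,-.029]);psi=75
Rg=rot(psi*d,15*d,0,True);u0=Rg.T@[0,0,1.]
print(cur()[0],cur()[3]["width"], cur()[1]@u0)
g=np.array([.500,.019,.125])
r=lambda f:rot(psi*d,25*d,f*d,True)
chain([(g+[0,0,.01],r(90)),(g,r(110)),(g,r(140)),(g,r(160))])
E
python3 c2.py; python3 - <<'E'
from h import *
im,dd=read_camera("scene");cv2.imwrite("pics/p1.png",cv2.resize(im[50:250,100:350],None,fx=2.4,fy=2.4))
E
```

```text
[0.50423701 0.03590447 0.14161684] 0.05926649697683338 [ 0.85237044 -0.32721651  0.4079142 ]
row [-0.004, 0.013, 0.006, -0.004, 0.001, 0.349] rows>= 2.8 | err 0.0000 step 0.07 margin 0.66 wristz 0.26 q [-0.75, 0.29, 2.04, 0.93, 1.59, 0.7]
row [-0.007, 0.021, 0.01, -0.004, 0.001, 0.698] rows>= 2.8 | err 0.0000 step 0.04 margin 0.66 wristz 0.25 q [-0.75, 0.31, 2.04, 0.93, 1.58, 1.03]
row [-0.007, 0.021, 0.01, -0.004, 0.003, 1.222] rows>= 4.2 | err 0.0000 step 0.07 margin 0.66 wristz 0.25 q [-0.75, 0.31, 2.04, 0.93, 1.58, 1.55]
row [-0.007, 0.021, 0.01, -0.004, 0.003, 1.571] rows>= 2.8 | err 0.0000 step 0.04 margin 0.66 wristz 0.25 q [-0.75, 0.31, 2.04, 0.93, 1.58, 1.9]
```

View pics/p1.png

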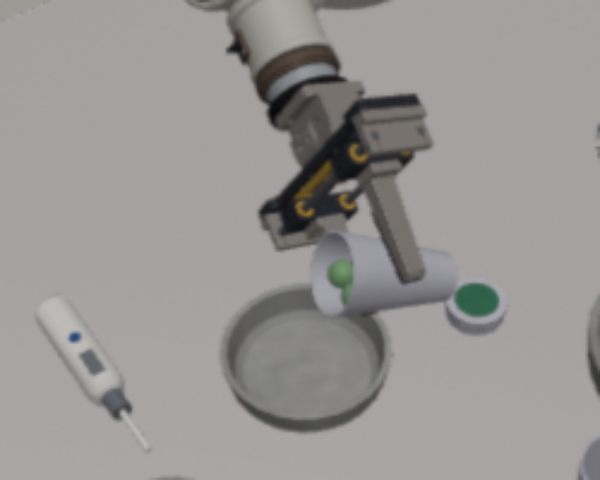

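The tumbler's mouth at crop (335,275) lies over the dish with all the soaps still inside. Now I'll tip slowly.

Call:
{"method": "drive_tool", "body": {"moves": [-0.002,0.004,0.002,0,0,0.1,-0.003,0.008,0.004,0,0,0.2,-0.004,0.013,0.006,-0.002,0.001,0.3,-0.005,0.015,0.007,-0.004,0.001,0.36,-0.006,0.018,0.008,-0.004,0.001,0.4,-0.007,0.021,0.01,-0.004,0.001,0.44,-0.007,0.021,0.01,-0.004,0.001,0.48,-0.007,0.021,0.01,-0.004,0.001,0.52,-0.007,0.021,0.01,-0.004,0.001,0.56,-0.007,0.021,0.01,-0.004,0.001,0.6,-0.007,0.021,0.01,-0.004,0.001,0.64,-0.007,0.021,0.01,-0.004,0.001,0.68,-0.007,0.021,0.01,-0.004,0.001,0.72,-0.007,0.021,0.01,-0.004,0.002,0.76,-0.007,0.021,0.01,-0.004,0.002,0.8,-0.007,0.021,0.01,-0.004,0.002,0.84,-0.007,0.021,0.01,-0.004,0.002,0.88,-0.007,0.021,0.01,-0.004,0.002,0.92,-0.007,0.021,0.01,-0.004,0.002,0.96,-0.007,0.021,0.01,-0.004,0.002,1.0]}}

```text
time: 9.55
tool_pos: [0.505, 0.0353, 0.1181]
ee_rot: [[0.702, -0.672, 0.235], [-0.454, -0.167, 0.875], [-0.549, -0.721, -0.423]]
wrist_force: [-0.4, 0.2, -1.1]
width: 0.0594
grip_force: 24.7
```

Call:
{"method": "drive_tool", "body": {"moves": [0,0,0,0,0,0.06,0,0,0,0,0,0.12,0,0,0,0,0,0.18,0,0,0,0,0,0.24,0,0,0,0,0,0.3,0,0,0,0,0,0.36,0,0,0,0,0,0.42,0,0,0,0,0,0.48,0,0,0,0,0,0.54,0,0,0,0,0,0.57,0,0,0,0,0,0.57,0,0,0,0,0,0.57,0,0,0,0,0,0.57]}}

```text
time: 10.63
tool_pos: [0.5051, 0.0353, 0.1183]
ee_rot: [[0.229, -0.945, 0.235], [-0.473, 0.103, 0.875], [-0.851, -0.312, -0.423]]
wrist_force: [-0.0, 0.0, -2.3]
width: 0.059
grip_force: 24.7
```

```bash
python3 - <<'E'
from h import *
im,dd=read_camera("scene");cv2.imwrite("pics/p2.png",cv2.resize(im[50:250,100:350],None,fx=2.4,fy=2.4))
E
```

```text
(no output)
```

View pics/p2.png

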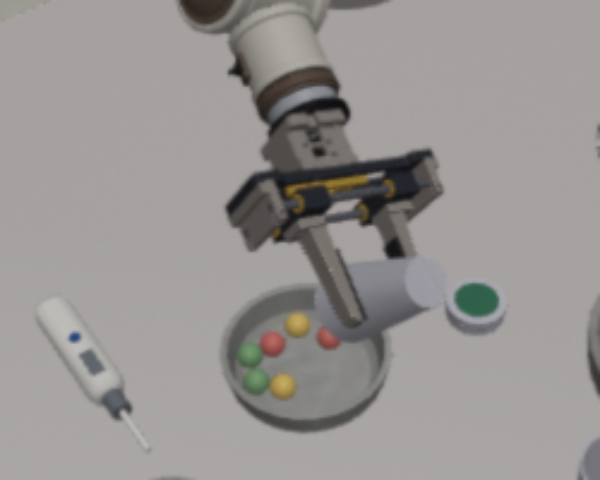

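All six soaps (two each of red, yellow and green, crop (240–335, 320–390)) are in the dish. I'll turn the tumbler upright and set it back down.

```bash
cat > e.py <<'E'
from plan import *
psi=75;Rg=rot(psi*d,15*d,0,True);r=lambda f:rot(psi*d,25*d,f*d,True)
p,R,q,s=cur();print(s["time"])
g=p-R[:,2]*GD
chain([(g+[0,0,.06],r(140)),(g+[-.01,-.08,.06],r(80)),([.462,-.243,.17],Rg),([.462,-.243,.072],Rg),([.462,-.243,.062],Rg)])
E
python3 e.py
```

```text
10.6833
row [-0.051, -0.019, -0.025, -0.001, -0.001, -0.348] rows>= 2.8 | err 0.0000 step 0.10 margin 0.67 wristz 0.26 q [-0.75, 0.19, 2.03, 0.93, 1.66, 1.66]
row [-0.016, -0.018, -0.098, -0.0, -0.001, -1.395] rows>= 8.4 | err 0.0000 step 0.14 margin 0.68 wristz 0.31 q [-0.88, 0.28, 1.92, 0.85, 1.75, 0.56]
row [0.075, -0.005, -0.257, 0.244, 0.042, -2.781] rows>= 11.2 | err 0.0000 step 0.20 margin 0.62 wristz 0.25 q [-1.11, 0.66, 1.54, 0.78, 2.02, -0.94]
row [0.158, 0.025, -0.216, 0.244, 0.042, -2.781] rows>= 2.4 | err 0.0000 step 0.02 margin 0.64 wristz 0.15 q [-1.11, 0.84, 1.51, 0.74, 1.92, -1.05]
row [0.167, 0.028, -0.211, 0.244, 0.042, -2.781] rows>= 0.2 | err 0.0000 step 0.00 margin 0.72 wristz 0.14 q [-1.11, 0.86, 1.5, 0.74, 1.91, -1.06]
```

Call:
{"method": "drive_tool", "body": {"moves": [-0.051,-0.019,-0.025,0,0,-0.348,-0.051,-0.019,-0.025,0,0,-0.348,-0.051,-0.019,-0.025,0,0,-0.348,-0.016,-0.018,-0.098,0,0,-1.395,-0.016,-0.018,-0.098,0,0,-1.395,-0.016,-0.018,-0.098,0,0,-1.395,-0.016,-0.018,-0.098,0,0,-1.395,-0.016,-0.018,-0.098,0,0,-1.395,-0.016,-0.018,-0.098,0,0,-1.395,-0.016,-0.018,-0.098,0,0,-1.395,-0.016,-0.018,-0.098,0,0,-1.395,-0.016,-0.018,-0.098,0,0,-1.395,0.075,-0.005,-0.257,0.244,0.042,-2.781,0.075,-0.005,-0.257,0.244,0.042,-2.781,0.075,-0.005,-0.257,0.244,0.042,-2.781,0.075,-0.005,-0.257,0.244,0.042,-2.781,0.075,-0.005,-0.257,0.244,0.042,-2.781,0.075,-0.005,-0.257,0.244,0.042,-2.781,0.075,-0.005,-0.257,0.244,0.042,-2.781,0.075,-0.005,-0.257,0.244,0.042,-2.781]}}

```text
time: 12.35
tool_pos: [0.4664, -0.2262, 0.1645]
ee_rot: [[0.443, 0.854, 0.273], [0.161, -0.375, 0.913], [0.882, -0.36, -0.303]]
wrist_force: [-0.1, -0.1, -2.6]
width: 0.0586
grip_force: 24.7
```

```bash
cat > f.py <<'E'
from plan import *
Rg=rot(75*d,15*d,0,True)
chain([([.462,-.243,.17],Rg),([.462,-.243,.072],Rg),([.462,-.243,.062],Rg)])
E
python3 f.py
```

```text
row [0.001, -0.0, 0.0, 0.036, 0.041, -0.396] rows>= 3.2 | err 0.0000 step 0.05 margin 0.62 wristz 0.25 q [-1.11, 0.66, 1.54, 0.78, 2.02, -0.94]
row [-0.086, 0.035, 0.03, 0.036, 0.041, -0.396] rows>= 2.4 | err 0.0000 step 0.02 margin 0.64 wristz 0.15 q [-1.11, 0.84, 1.51, 0.74, 1.92, -1.05]
row [-0.094, 0.039, 0.033, 0.036, 0.041, -0.396] rows>= 0.2 | err 0.0000 step 0.00 margin 0.72 wristz 0.14 q [-1.11, 0.86, 1.5, 0.74, 1.91, -1.06]
```

Call:
{"method": "drive_tool", "body": {"moves": [0,0,0,0.036,0.041,-0.396,0,0,0,0.036,0.041,-0.396,0,0,0,0.036,0.041,-0.396,0,0,0,0.036,0.041,-0.396,-0.04,0.016,0.014,0.036,0.041,-0.396,-0.07,0.028,0.024,0.036,0.041,-0.396,-0.086,0.035,0.03,0.036,0.041,-0.396,-0.086,0.035,0.03,0.036,0.041,-0.396,-0.086,0.035,0.03,0.036,0.041,-0.396,-0.086,0.035,0.03,0.036,0.041,-0.396]}}

```text
time: 13.18
tool_pos: [0.4664, -0.2258, 0.0687]
ee_rot: [[0.073, 0.965, 0.25], [0.25, -0.26, 0.933], [0.965, -0.005, -0.26]]
wrist_force: [0.3, 0.4, -1.7]
width: 0.0587
grip_force: 24.8
```

```bash
python3 f.py; python3 -c "
from plan import *
p,R,q,s=cur();print(p,R@rot(75*d,15*d,0,True).T@[0,0,1],s['wrist_force'])"
```

```text
row [0.093, -0.0, -0.025, 0.0, 0.002, -0.005] rows>= 2.3 | err 0.0000 step 0.07 margin 0.62 wristz 0.16 q [-1.11, 0.66, 1.54, 0.78, 2.02, -0.94]
row [-0.001, 0.0, 0.001, 0.0, 0.002, -0.005] rows>= 2.4 | err 0.0000 step 0.02 margin 0.64 wristz 0.15 q [-1.11, 0.84, 1.51, 0.74, 1.92, -1.05]
row [-0.011, 0.0, 0.003, 0.0, 0.002, -0.005] rows>= 0.2 | err 0.0000 step 0.00 margin 0.72 wristz 0.14 q [-1.11, 0.86, 1.5, 0.74, 1.91, -1.06]
[ 0.46639785 -0.22581716  0.06874465] [5.41434021e-03 2.45039287e-04 9.99985312e-01] [ 0.27141879  0.36467565 -1.72346831]
```

Call:
{"method": "drive_tool", "body": {"moves": [-0.003,0,0.001,0,0,0,-0.006,0,0.002,0,0,0,-0.008,0,0.002,0,0,0,-0.0095,0,0.003,0,0,0,-0.011,0,0.003,0,0,0,-0.011,0,0.003,0,0,0,-0.011,0,0.003,0,0,0]}}

```text
time: 13.77
tool_pos: [0.4659, -0.2249, 0.0559]
ee_rot: [[0.073, 0.966, 0.25], [0.249, -0.26, 0.933], [0.966, -0.006, -0.259]]
wrist_force: [0.1, 0.6, -1.6]
width: 0.0586
grip_force: 24.8
```

Call:
{"method": "drive_tool", "body": {"moves": [-0.001,0,0,0,0,0,-0.002,0,0.0005,0,0,0,-0.003,0,0.0008,0,0,0,-0.003,0,0.0008,0,0,0,-0.003,0,0.0008,0,0,0]}}

```text
time: 14.18
tool_pos: [0.4659, -0.2253, 0.0536]
ee_rot: [[0.072, 0.966, 0.25], [0.248, -0.26, 0.933], [0.966, -0.006, -0.259]]
wrist_force: [-0.6, -1.6, 4.3]
width: 0.0589
grip_force: 24.3
```

```bash
cat > l.py <<'E'
from h import *
import sys
c0=np.array(eval(sys.argv[1]))
for c in ("top","scene"):
    im,dd=read_camera(c);W=cloud(c,dd);np.savez(c+"l.npz",im=im,d=dd)
    m=np.hypot(W[...,0]-c0[0],W[...,1]-c0[1])<.05
    P=W[m&(W[...,2]<float(sys.argv[2]))];z=P[P[:,2]>.01,2];zt=np.percentile(z,98) if len(z) else 0
    T=P[(P[:,2]>zt-.006)];print(c,"top z",zt,"circ",circ(T),len(T))
E
python3 l.py "[.462,-.243]" .14; python3 - <<'E'
import numpy as np,cv2
im=np.load("scenel.npz")["im"];cv2.imwrite("pics/pl.png",cv2.resize(im[70:190,120:300],None,fx=4,fy=4))
E
```

```text
top top z 0.11911902880435168 circ (array([ 0.45625861, -0.26288237]), np.float64(0.030834299180663615)) 139
scene top z 0.11728969724369093 circ (array([ 0.45552567, -0.25878756]), np.float64(0.02753164437073537)) 78
```

View pics/pl.png

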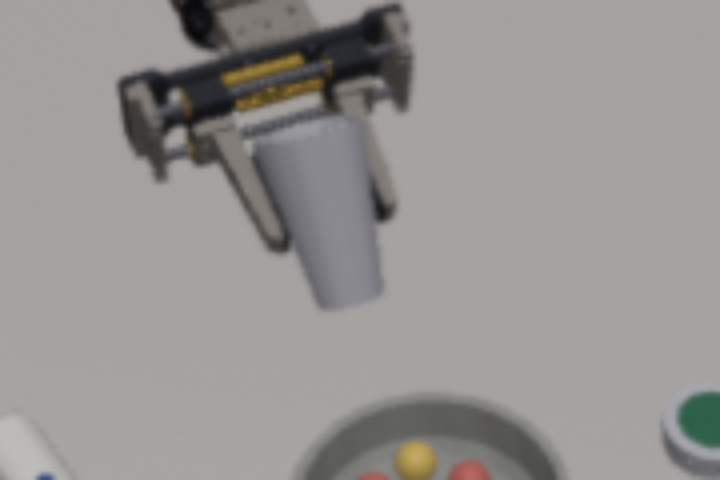

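The tumbler at crop (325,210) has pivoted in the pads and leans back toward the gripper. I'll measure the tilt and pitch the tool to correct it before letting go.

```bash
cat > cone.py <<'E'
from h import *
from plan import *
from scipy.optimize import least_squares
# cone fit: cup outer surface; fit underside center c and axis u in tool tilt
p,R,q,s=cur();g=p-R[:,2]*GD
C=[]
for c in ("top","scene"):
    W=cloud(c,np.load(c+"l.npz")["d"]).reshape(-1,3)
    L=(W-g)@R   # tool frame about grasp point
    m=(np.abs(L[:,1])<.026)&(np.abs(L[:,2])<.05)&(np.abs(L[:,0])<.085)&(W[:,2]>.006)
    C.append(W[m]);print(c,m.sum())
X=np.vstack(C)
def f(v):
    u=np.array([v[2],v[3],np.sqrt(max(1e-6,1-v[2]**2-v[3]**2))]);c=np.array([v[0],v[1],v[4]]);
    h=(X-c)@u;rad=np.linalg.norm(X-c-h[:,None]*u,axis=1)
    ro=21+14*h*1000/110
    a=rad*1000-ro; b=a+2.5/np.cos(.127)
    e=np.where((h>.04)&(np.abs(b)<np.abs(a)),b,a);return np.clip(e,-30,30)
best=min((least_squares(f,[g[0],g[1],-t*.25,-t*.93,.0],loss='soft_l1') for t in (.1,.25,.4)),key=lambda s:s.cost)
v=best.x;print("base",v[[0,1,4]],"u",v[2:4],"tilt",np.degrees(np.arcsin(np.hypot(v[2],v[3]))),"med|e| mm",np.median(np.abs(best.fun)),len(X))
E
python3 cone.py
```

```text
top 1360
scene 830
base [ 0.471957   -0.20686491  0.01021199] u [-0.15372192 -0.50392346] tilt 31.792763315105802 med|e| mm 0.6813479915573399 2190
```

```bash
cat >> cone.py <<'E'
u=np.r_[v[2:4],np.sqrt(1-v[2]**2-v[3]**2)];c=v[[0,1,4]]
print("h",(g-c)@u,"off",(g-c-u*((g-c)@u))@R, "u tool",R.T@u)
# rotation bringing u to vertical
ax=np.cross(u,[0,0,1]);an=np.arcsin(np.linalg.norm(ax));Rn=Ro.from_rotvec(ax/np.linalg.norm(ax)*an).as_matrix()@R
h=(g-c)@u
chain([(g+[0,0,.03],R),(g+[0,0,.03],Rn),(np.r_[g[:2],h+.004],Rn),(np.r_[g[:2],h],Rn)])
E
python3 cone.py
```

```text
top 1360
scene 830
base [ 0.471957   -0.20686491  0.01021199] u [-0.15372192 -0.50392346] tilt 31.792763315105802 med|e| mm 0.6813479915573399 2190
h 0.06064984992098977 off [-4.67279028e-03  5.55111680e-05 -4.39193984e-03] u tool [ 0.68456128 -0.02219593 -0.72861732]
row [0.029, -0.0, -0.008, 0.0, 0.0, 0.0] rows>= 0.7 | err 0.0000 step 0.06 margin 0.71 wristz 0.14 q [-1.11, 0.8, 1.52, 0.75, 1.93, -1.03]
row [0.019, -0.0, -0.011, 0.002, -0.555, 0.019] rows>= 4.4 | err 0.0000 step 0.05 margin 0.75 wristz 0.18 q [-1.02, 0.46, 1.7, 0.51, 1.56, -0.9]
row [-0.004, -0.0, -0.004, 0.002, -0.555, 0.019] rows>= 0.6 | err 0.0000 step 0.00 margin 1.00 wristz 0.28 q [-1.02, 0.5, 1.7, 0.51, 1.53, -0.92]
row [-0.008, -0.0, -0.003, 0.002, -0.555, 0.019] rows>= 0.1 | err 0.0000 step 0.00 margin 1.00 wristz 0.28 q [-1.02, 0.51, 1.7, 0.51, 1.52, -0.92]
```

Call:
{"method": "drive_tool", "body": {"moves": [0.015,0,-0.004,0,0,0,0.029,0,-0.008,0,0,0,0.027,0,-0.008,0,-0.1,0.003,0.025,0,-0.009,0,-0.2,0.006,0.023,0,-0.01,0,-0.3,0.01,0.021,0,-0.01,0.001,-0.4,0.014,0.02,0,-0.011,0.002,-0.5,0.018,0.019,0,-0.011,0.002,-0.555,0.019,0.019,0,-0.011,0.002,-0.555,0.019,0.019,0,-0.011,0.002,-0.555,0.019]}}

```text
time: 15.12
tool_pos: [0.4644, -0.2299, 0.0739]
ee_rot: [[0.21, 0.963, 0.166], [0.699, -0.267, 0.664], [0.684, -0.023, -0.729]]
wrist_force: [-0.1, 0.2, -2.7]
width: 0.0583
grip_force: 24.7
```

```bash
sed -i 's/g+\[0,0,.03\],R),(g+\[0,0,.03\],Rn/g,Rn/; s/in (.1,.25,.4)/in (-.1,0,.1,.25,.4)/' cone.py; sed -i 's/<.085)/<.1)/;s/,2\])<.05)/,2])<.1)/' cone.py;  sed -i 's/,v\[4\]\]);$/&/; s/-t\*.93,.0\]/-t*.93,.02]/' cone.py; python3 l.py "[.462,-.243]" .2; python3 cone.py
```

```text
top top z 0.16950072860500512 circ (array([ 0.46544608, -0.23088447]), np.float64(0.05477488496128598)) 231
scene top z 0.16656001559961936 circ (array([ 0.46616407, -0.22517726]), np.float64(0.059502255351714516)) 98
top 1464
scene 1113
base [ 0.46063951 -0.22782917  0.03287757] u [ 0.01876002 -0.12608289] tilt 7.323470490665655 med|e| mm 1.070900294201941 2577
h 0.05527625632128581 off [-0.0063293   0.00138694 -0.00464933] u tool [ 0.59565325  0.02716287 -0.80278228]
row [-0.002, 0.001, -0.0, -0.04, -0.117, -0.034] rows>= 1.0 | err 0.0000 step 0.05 margin 0.93 wristz 0.30 q [-1.0, 0.38, 1.77, 0.48, 1.46, -0.9]
row [-0.021, 0.001, 0.02, -0.04, -0.117, -0.034] rows>= 0.7 | err 0.0000 step 0.01 margin 0.93 wristz 0.30 q [-1.0, 0.42, 1.77, 0.49, 1.41, -0.93]
row [-0.024, 0.002, 0.023, -0.04, -0.117, -0.034] rows>= 0.1 | err 0.0000 step 0.00 margin 0.93 wristz 0.29 q [-1.0, 0.43, 1.77, 0.49, 1.4, -0.93]
```

```bash
sed -i 's/m=(np.abs.*/m=(np.abs(L[:,1])<.022)\&(L[:,2]>-.06)\&(L[:,2]<.1)\&(np.abs(L[:,0])<.1)\&(W[:,2]>.008)\&(np.hypot(*(W[:,:2]-g[:2]).T)<.06)/' cone.py; sed -i "s/loss='soft_l1'/loss='cauchy'/" cone.py; python3 cone.py; python3 - <<'E'
import numpy as np,cv2
im=np.load("scenel.npz")["im"];cv2.imwrite("pics/pl2.png",cv2.resize(im[70:190,120:300],None,fx=4,fy=4))
E
```

```text
top 1071
scene 837
base [ 0.46228657 -0.23313287  0.03529664] u [ 0.01095974 -0.05038784] tilt 2.9558239476575823 med|e| mm 0.712602799949325 1908
h 0.05181696435931926 off [-5.46874326e-03 -1.72361780e-05 -4.69557805e-03] u tool [ 0.6514389  -0.00080087 -0.75870068]
row [-0.001, 0.0, -0.0, -0.018, -0.046, -0.016] rows>= 0.4 | err 0.0000 step 0.05 margin 0.98 wristz 0.30 q [-1.01, 0.43, 1.72, 0.5, 1.52, -0.9]
row [-0.022, 0.001, 0.022, -0.018, -0.046, -0.016] rows>= 0.7 | err 0.0000 step 0.01 margin 0.97 wristz 0.28 q [-1.01, 0.48, 1.73, 0.5, 1.47, -0.93]
row [-0.025, 0.001, 0.025, -0.018, -0.046, -0.016] rows>= 0.1 | err 0.0000 step 0.00 margin 0.97 wristz 0.28 q [-1.01, 0.49, 1.73, 0.51, 1.46, -0.93]
```

View pics/pl2.png

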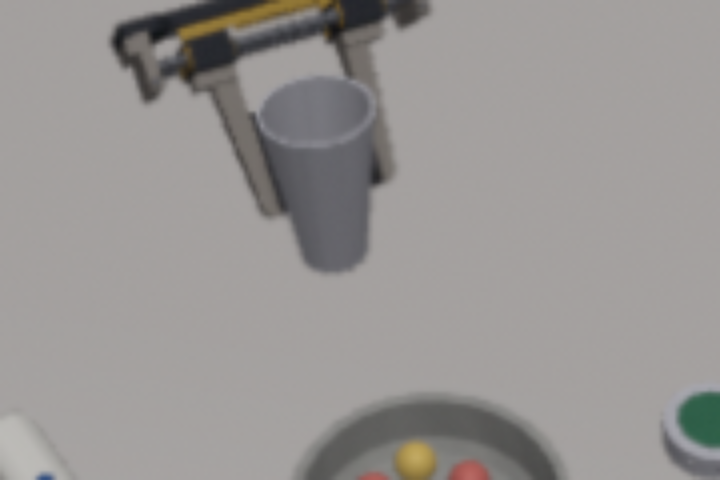

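The tumbler at crop (320,170) is now nearly upright, so I'll lower it.

Call:
{"method": "drive_tool", "body": {"moves": [-0.006,0,0.005,-0.01,-0.025,-0.008,-0.012,0,0.011,-0.01,-0.025,-0.008,-0.018,0.001,0.018,-0.01,-0.025,-0.008,-0.021,0.001,0.021,-0.01,-0.025,-0.008,-0.022,0.001,0.022,-0.01,-0.025,-0.008,-0.023,0.001,0.023,-0.01,-0.025,-0.008,-0.023,0.001,0.023,-0.01,-0.025,-0.008,-0.023,0.001,0.023,-0.01,-0.025,-0.008]}}

```text
time: 15.88
tool_pos: [0.4646, -0.2307, 0.0448]
ee_rot: [[0.205, 0.964, 0.171], [0.712, -0.267, 0.65], [0.672, -0.011, -0.741]]
wrist_force: [-6.2, 2.3, 22.4]
width: 0.0579
grip_force: 23.2
```

Call:
{"method": "drive_tool", "body": {"moves": [-0.0007,0,0.0007,0,0,0,-0.0014,0,0.0014,0,0,0,-0.0014,0,0.0014,0,0,0,-0.0014,0,0.0014,0,0,0]}}

```text
time: 16.22
tool_pos: [0.4645, -0.2311, 0.0434]
ee_rot: [[0.204, 0.964, 0.171], [0.712, -0.266, 0.65], [0.672, -0.011, -0.741]]
wrist_force: [-6.8, 0.8, 25.4]
width: 0.0578
grip_force: 23.2
```

Call:
{"method": "drive_tool", "body": {"moves": [0.001,0,-0.001,0,0,0,0.001,0,-0.001,0,0,0]}}

```text
time: 16.38
tool_pos: [0.4645, -0.2312, 0.0435]
ee_rot: [[0.205, 0.964, 0.171], [0.713, -0.267, 0.648], [0.67, -0.011, -0.742]]
wrist_force: [-5.5, 0.2, 18.5]
width: 0.0574
grip_force: 23.6
```

Call:
{"method": "drive_tool", "body": {"moves": [0,0,0,0,0,0,0,0,0,0,0,0,0,0,0,0,0,0,0,0,0,0,0,0,0,0,0,0,0,0], "gripper": 1}}

```text
time: 16.8
tool_pos: [0.4643, -0.2314, 0.0404]
ee_rot: [[0.208, 0.963, 0.171], [0.716, -0.269, 0.644], [0.666, -0.011, -0.746]]
wrist_force: [-0.3, 0.7, -0.9]
width: 0.0885
grip_force: 0.0
```

Call:
{"method": "drive_tool", "body": {"moves": [0,0,-0.02,0,0,0,0,0,-0.05,0,0,0,0,0,-0.09,0,0,0,0,0,-0.13,0,0,0,0,0,-0.17,0,0,0,0,0,-0.17,0,0,0]}}

```text
time: 17.3
tool_pos: [0.4358, -0.3478, 0.1735]
ee_rot: [[0.206, 0.962, 0.177], [0.724, -0.272, 0.634], [0.659, -0.003, -0.753]]
wrist_force: [0.1, -1.3, 0.3]
width: 0.0924
grip_force: 0.0
```

```bash
python3 l.py "[.462,-.235]" .125; python3 l.py "[.460,.258]" .125; cat > n.py <<'E'
from plan import *
import sys
c=np.array(eval(sys.argv[1]))
for yaw in (0,30,60,90,120,150,180):
    Rd=np.array([[1,0,0],[0,-1,0],[0,0,-1.]])@Z(yaw*d)
    print("yaw",yaw);e=chain([(np.r_[c,.24],Rd),(np.r_[c,.098],Rd),(np.r_[c,.26],Rd)]);chain([([.46,.0,.30],Rd),([.46,.258,.26],Rd),([.46,.258,.134],Rd)],start=e)
E
python3 n.py "[.462,-.235]"
```

```text
top top z 0.11212745570532237 circ (array([ 0.46311924, -0.23584477]), np.float64(0.03396438825720405)) 208
scene top z 0.11033083573132874 circ (array([ 0.46223636, -0.23497559]), np.float64(0.03293570609924596)) 153
top top z 0.11138447436899558 circ (array([0.46032746, 0.25769667]), np.float64(0.033326759770649035)) 225
scene top z 0.11047838827935896 circ (array([0.4599465 , 0.25811596]), np.float64(0.03340625582249768)) 240
yaw 0
row [0.117, -0.003, 0.031, -0.484, -0.615, 1.233] rows>= 11.7 | err 0.0000 step 0.26 margin 0.90 wristz 0.42 q [-0.7, -0.01, 1.76, 0.0, 1.39, 0.87]
row [0.022, -0.001, 0.137, -0.484, -0.615, 1.233] rows>= 3.4 | err 0.0000 step 0.04 margin 0.79 wristz 0.39 q [-0.7, 0.12, 1.91, -0.0, 1.1, 0.87]
row [0.13, -0.003, 0.016, -0.484, -0.615, 1.233] rows>= 3.9 | err 0.0000 step 0.04 margin 0.80 wristz 0.41 q [-0.7, -0.01, 1.73, 0.0, 1.43, 0.87]
row [-0.002, -0.235, -0.04, 0.0, 0.0, 0.0] rows>= 5.7 | err 0.0000 step 0.06 margin 0.75 wristz 0.56 q [-0.26, -0.19, 1.81, 0.0, 1.52, 1.31]
row [-0.002, -0.493, 0.0, 0.0, 0.0, 0.0] rows>= 6.3 | err 0.0000 step 0.07 margi
[... 4667 characters left out ...]
[0.022, -0.001, 0.137, 0.661, -0.52, -1.754] rows>= 3.4 | err 0.0000 step 0.04 margin 0.73 wristz 0.39 q [-0.7, 0.12, 1.91, -0.0, 1.1, -2.27]
row [0.13, -0.003, 0.016, 0.661, -0.52, -1.754] rows>= 3.9 | err 0.0000 step 0.04 margin 0.73 wristz 0.41 q [-0.7, -0.01, 1.73, 0.0, 1.43, -2.27]
row [0.002, 0.235, -0.04, 0.0, 0.0, 0.0] rows>= 5.7 | err 0.0000 step 0.06 margin 0.75 wristz 0.56 q [-0.26, -0.19, 1.81, 0.0, 1.52, -1.83]
row [0.002, 0.493, 0.0, 0.0, 0.0, 0.0] rows>= 6.3 | err 0.0000 step 0.07 margin 0.75 wristz 0.56 q [0.28, 0.01, 1.7, 0.0, 1.43, -1.29]
row [0.002, 0.493, 0.126, 0.0, 0.0, 0.0] rows>= 3.0 | err 0.0000 step 0.03 margin 0.84 wristz 0.43 q [0.28, 0.1, 1.86, -0.0, 1.18, -1.29]
```

Call:
{"method": "drive_tool", "body": {"moves": [0.117,-0.003,0.031,-0.484,-0.615,1.233,0.117,-0.003,0.031,-0.484,-0.615,1.233,0.117,-0.003,0.031,-0.484,-0.615,1.233,0.117,-0.003,0.031,-0.484,-0.615,1.233,0.117,-0.003,0.031,-0.484,-0.615,1.233,0.117,-0.003,0.031,-0.484,-0.615,1.233,0.117,-0.003,0.031,-0.484,-0.615,1.233,0.117,-0.003,0.031,-0.484,-0.615,1.233,0.117,-0.003,0.031,-0.484,-0.615,1.233,0.117,-0.003,0.031,-0.484,-0.615,1.233,0.117,-0.003,0.031,-0.484,-0.615,1.233,0.117,-0.003,0.031,-0.484,-0.615,1.233,0.117,-0.003,0.031,-0.484,-0.615,1.233,0.117,-0.003,0.031,-0.484,-0.615,1.233,0.117,-0.003,0.031,-0.484,-0.615,1.233]}}

```text
time: 18.75
tool_pos: [0.4614, -0.2355, 0.2212]
ee_rot: [[1.0, 0.002, 0.0], [0.002, -1.0, -0.001], [0.0, 0.001, -1.0]]
wrist_force: [-0.4, -0.9, -0.4]
width: 0.0918
grip_force: 0.0
```

```bash
cat > o.py <<'E'
from plan import *
Rd=np.array([[1,0,0],[0,-1,0],[0,0,-1.]])
chain([([.4627,-.2354,.24],Rd),([.4627,-.2354,.101],Rd)])
E
python3 o.py
```

```text
row [0.001, -0.0, -0.0, 0.001, -0.0, 0.002] rows>= 0.0 | err 0.0000 step 0.01 margin 0.93 wristz 0.54 q [-0.7, -0.0, 1.75, 0.0, 1.39, 0.87]
row [0.001, -0.0, 0.139, 0.001, -0.0, 0.002] rows>= 3.3 | err 0.0000 step 0.04 margin 0.79 wristz 0.40 q [-0.7, 0.12, 1.91, -0.0, 1.11, 0.87]
```

Call:
{"method": "drive_tool", "body": {"moves": [0.001,0,0.03,0,0,0,0.001,0,0.06,0,0,0,0.001,0,0.09,0,0,0,0.001,0,0.115,0,0,0,0.001,0,0.139,0,0,0,0.001,0,0.139,0,0,0,0.001,0,0.139,0,0,0]}}

```text
time: 19.33
tool_pos: [0.4618, -0.2363, 0.0824]
ee_rot: [[1.0, -0.001, -0.001], [-0.001, -1.0, -0.001], [-0.001, 0.001, -1.0]]
wrist_force: [0.8, -1.0, 0.2]
width: 0.0923
grip_force: 0.0
```

Call:
{"method": "drive_tool", "body": {"moves": [0,0,0,0,0,0,0,0,0,0,0,0,0,0,0,0,0,0,0,0,0,0,0,0,0,0,0,0,0,0,0,0,0,0,0,0,0,0,0,0,0,0], "gripper": 0, "squeeze": 20}}

```text
time: 19.92
tool_pos: [0.4642, -0.2373, 0.085]
ee_rot: [[1.0, -0.0, 0.004], [-0.0, -1.0, -0.005], [0.004, 0.005, -1.0]]
wrist_force: [0.3, 1.7, 7.0]
width: 0.0675
grip_force: 20.0
```

Call:
{"method": "drive_tool", "body": {"moves": [0,0,-0.02,0,0,0,0,0,-0.045,0,0,0,0,0,-0.08,0,0,0,0,0,-0.115,0,0,0,0,0,-0.15,0,0,0,0,0,-0.18,0,0,0,0,0,-0.18,0,0,0,0,0,-0.18,0,0,0]}}

```text
time: 20.58
tool_pos: [0.4636, -0.2367, 0.265]
ee_rot: [[1.0, -0.0, 0.004], [-0.0, -1.0, -0.006], [0.004, 0.006, -1.0]]
wrist_force: [-1.2, 0.1, -2.8]
width: 0.0677
grip_force: 20.0
```

```bash
cat > t.py <<'E'
from plan import *
Rd=np.array([[1,0,0],[0,-1,0],[0,0,-1.]])
chain([([.46,.03,.3],Rd),([.460,.258,.28],Rd)])
E
python3 t.py
```

```text
row [-0.004, -0.267, -0.018, 0.006, -0.004, -0.0] rows>= 6.4 | err 0.0000 step 0.07 margin 0.75 wristz 0.58 q [-0.2, -0.19, 1.81, 0.0, 1.52, 1.37]
row [-0.004, -0.495, 0.001, 0.006, -0.004, -0.0] rows>= 5.5 | err 0.0000 step 0.06 margin 0.76 wristz 0.58 q [0.28, 0.0, 1.67, 0.0, 1.47, 1.85]
```

Call:
{"method": "drive_tool", "body": {"moves": [-0.004,-0.267,-0.018,0.006,-0.004,0,-0.004,-0.267,-0.018,0.006,-0.004,0,-0.004,-0.267,-0.018,0.006,-0.004,0,-0.004,-0.267,-0.018,0.006,-0.004,0,-0.004,-0.267,-0.018,0.006,-0.004,0,-0.004,-0.267,-0.018,0.006,-0.004,0,-0.004,-0.267,-0.018,0.006,-0.004,0,-0.004,-0.495,0.001,0.006,-0.004,0,-0.004,-0.495,0.001,0.006,-0.004,0,-0.004,-0.495,0.001,0.006,-0.004,0,-0.004,-0.495,0.001,0.006,-0.004,0,-0.004,-0.495,0.001,0.006,-0.004,0,-0.004,-0.495,0.001,0.006,-0.004,0,-0.004,-0.495,0.001,0.006,-0.004,0,-0.004,-0.495,0.001,0.006,-0.004,0,-0.004,-0.495,0.001,0.006,-0.004,0]}}

```text
time: 21.92
tool_pos: [0.4585, 0.2578, 0.2591]
ee_rot: [[1.0, -0.001, -0.006], [-0.001, -1.0, 0.001], [-0.006, -0.001, -1.0]]
wrist_force: [1.2, -0.1, -2.3]
width: 0.0678
grip_force: 20.0
```

```bash
cat > w.py <<'E'
from h import *
from plan import *
p,R,q,s=cur();print(s["time"],p,R[:,2]);g=p-R[:,2]*GD
X=[]
for c in ("top","scene"):
    im,dd=read_camera(c);np.savez(c+"l.npz",im=im,d=dd);W=cloud(c,dd).reshape(-1,3)
    m=(np.hypot(*(W[:,:2]-g[:2]).T)<.045)&(np.abs(W[:,1]-g[1])<.028)&(W[:,2]>p[2]-.09)&(W[:,2]<p[2]+.027)
    X.append(W[m]);print(c,m.sum())
X=np.vstack(X)
def f(v):
    u=np.array([v[2],v[3],1.]);u/=np.linalg.norm(u);c=np.array([v[0],v[1],v[4]]);h=(X-c)@u
    rad=np.linalg.norm(X-c-h[:,None]*u,axis=1);a=rad*1000-(21+14*h/.11);b=a+2.5
    return np.where((h>.04)&(np.abs(b)<np.abs(a)),b,a)
b=least_squares(f,[g[0],g[1],0,0,p[2]-.085],loss='cauchy');print("base x,y,ux,uy,z",b.x.round(4),np.median(np.abs(b.fun)))
E
python3 w.py; python3 l.py "[.460,.258]" .118;  python3 - <<'E'
import numpy as np,cv2
im=np.load("scenel.npz")["im"];cv2.imwrite("pics/n1.png",cv2.resize(im[130:300,260:470],None,fx=3.4,fy=3.4))
E
```

```text
21.9167 [0.45846949 0.25784584 0.25914524] [-0.00550345  0.00113161 -0.99998422]
top 209
scene 2050
base x,y,ux,uy,z [0.4563 0.2579 0.0108 0.0027 0.177 ] 0.4649850941936968
top top z 0.11174313738983913 circ (array([0.46039505, 0.2590047 ]), np.float64(0.03419022115815648)) 91
scene top z 0.10997701857556273 circ (array([0.46003753, 0.25815662]), np.float64(0.03331514007097169)) 221
```

View pics/n1.png

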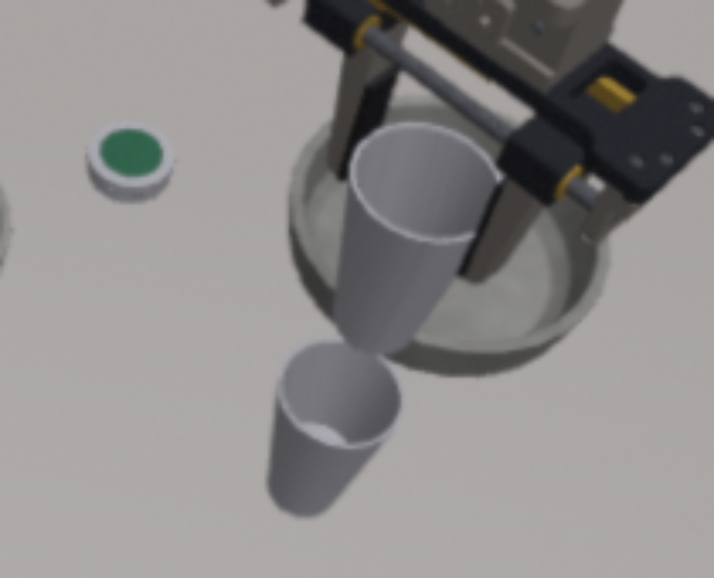

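The held tumbler is upright above the twin (held foot at crop (370,345), twin rim at (340,395)) and sits about 4 mm short in x. I'll shift it and lower.

Call:
{"method": "drive_tool", "body": {"moves": [0.004,0,0.02,0,0,0,0.004,0,0.04,0,0,0,0.004,0,0.055,0,0,0,0.004,0,0.065,0,0,0,0.004,0,0.073,0,0,0,0.004,0,0.08,0,0,0,0.004,0,0.087,0,0,0,0.004,0,0.094,0,0,0,0.004,0,0.1,0,0,0,0.004,0,0.105,0,0,0,0.004,0,0.11,0,0,0,0.004,0,0.11,0,0,0,0.004,0,0.11,0,0,0]}}

```text
time: 23.2
tool_pos: [0.4628, 0.2591, 0.1508]
ee_rot: [[1.0, -0.0, -0.003], [-0.0, -1.0, 0.003], [-0.003, -0.003, -1.0]]
wrist_force: [-0.5, -0.1, -2.0]
width: 0.0677
grip_force: 20.0
```

Call:
{"method": "drive_tool", "body": {"moves": [0,0,0.004,0,0,0,0,0,0.008,0,0,0,0,0,0.012,0,0,0,0,0,0.016,0,0,0,0,0,0.02,0,0,0,0,0,0.024,0,0,0,0,0,0.026,0,0,0,0,0,0.026,0,0,0,0,0,0.026,0,0,0]}}

```text
time: 23.95
tool_pos: [0.4627, 0.2591, 0.1247]
ee_rot: [[1.0, -0.0, -0.003], [-0.0, -1.0, 0.003], [-0.003, -0.003, -1.0]]
wrist_force: [-0.3, 0.4, -2.1]
width: 0.0676
grip_force: 20.0
```

Call:
{"method": "drive_tool", "body": {"moves": [0,0,0.001,0,0,0,0,0,0.002,0,0,0,0,0,0.003,0,0,0,0,0,0.004,0,0,0,0,0,0.005,0,0,0,0,0,0.005,0,0,0]}}

```text
time: 24.45
tool_pos: [0.4642, 0.2592, 0.1217]
ee_rot: [[1.0, -0.0, 0.0], [-0.0, -1.0, 0.003], [0.0, -0.003, -1.0]]
wrist_force: [-1.7, -2.2, 5.9]
width: 0.0675
grip_force: 20.0
```

Call:
{"method": "drive_tool", "body": {"moves": [0,0,0.0007,0,0,0,0,0,0.0014,0,0,0,0,0,0.002,0,0,0,0,0,0.002,0,0,0]}}

```text
time: 24.78
tool_pos: [0.4656, 0.2595, 0.1216]
ee_rot: [[1.0, -0.0, 0.004], [-0.0, -1.0, 0.003], [0.004, -0.003, -1.0]]
wrist_force: [-1.5, -2.4, 13.6]
width: 0.0677
grip_force: 20.0
```

Call:
{"method": "drive_tool", "body": {"moves": [0,0,-0.001,0,0,0,0,0,-0.001,0,0,0]}}

```text
time: 24.95
tool_pos: [0.4648, 0.2594, 0.1216]
ee_rot: [[1.0, -0.0, 0.002], [-0.0, -1.0, 0.003], [0.002, -0.003, -1.0]]
wrist_force: [-1.1, -2.7, 9.4]
width: 0.0675
grip_force: 20.0
```

Call:
{"method": "drive_tool", "body": {"moves": [0,0,0,0,0,0,0,0,0,0,0,0,0,0,0,0,0,0,0,0,0,0,0,0,0,0,0,0,0,0], "gripper": 1}}

```text
time: 25.37
tool_pos: [0.4627, 0.2592, 0.1187]
ee_rot: [[1.0, -0.0, -0.003], [-0.0, -1.0, 0.003], [-0.003, -0.003, -1.0]]
wrist_force: [-0.1, 0.8, 1.3]
width: 0.0917
grip_force: 0.0
```

Call:
{"method": "drive_tool", "body": {"moves": [0,0,-0.02,0,0,0,0,0,-0.05,0,0,0,0,0,-0.09,0,0,0,0,0,-0.13,0,0,0,0,0,-0.16,0,0,0,0,0,-0.16,0,0,0]}}

```text
time: 25.87
tool_pos: [0.4666, 0.2598, 0.2869]
ee_rot: [[1.0, -0.0, 0.01], [-0.0, -1.0, 0.006], [0.01, -0.006, -1.0]]
wrist_force: [0.0, -0.0, 0.7]
width: 0.0918
grip_force: 0.0
```

```bash
python3 l.py "[.461,.258]" .16; python3 - <<'E'
from h import *
import numpy as np,cv2
d=np.load("scenel.npz");W=cloud("scene",d["d"]);m=(np.hypot(W[...,0]-.461,W[...,1]-.258)<.05)&(W[...,2]>.106)&(W[...,2]<.114)
print(circ(W[m]),m.sum());cv2.imwrite("pics/fin.png",cv2.resize(d["im"][110:300,100:470],None,fx=2.1,fy=2.1))
E
```

```text
top top z 0.14736308121944633 circ (array([0.4603473 , 0.25900051]), np.float64(0.03398007378825923)) 115
scene top z 0.14606980342262912 circ (array([0.46004249, 0.25882121]), np.float64(0.033120100592693394)) 261
(array([0.46155823, 0.25887367]), np.float64(0.030831014540053728)) 260
```

View pics/fin.png

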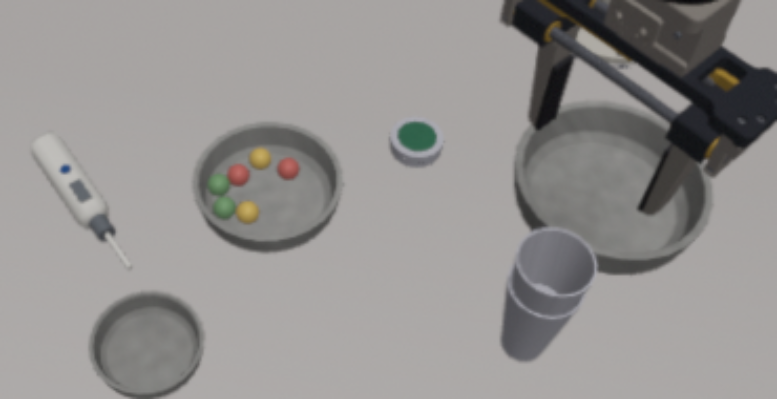

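The tumblers are nested upright at crop (550,295), with the upper rim at 0.146 m as expected. Six soaps are in the dish at (250,185), the bystanders are where they were, and the gripper is clear.

```bash
python3 -c "
from cell import order;print(order.job_done())"
```

```text
the job is handed in; nothing more can be done
None
```

The job is done and handed in at about 26 s: all six soaps are in the grey stone dish, and the emptied tumbler is nested fully home and upright in its twin, with the tin, flosser and cream jar not touched.

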